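# Seat a tube in the sloped checking fixture and hold the hardness probe on its mark

### The arm

A 6-joint arm with a two-finger parallel gripper is mounted at the origin on the work surface. World frame = base frame: x ahead of the robot, y to its left, z up, the work surface at z = 0. Lengths are in mm, angles in degrees, forces in N, time in s.
With the tool pointing down it reaches from about 350 to 950 mm from the base axis. Payload 17.4 kg.
Tool frame: the origin (TCP) lies at the very end of the fingers, on their centre line; the grasp point (between the pads) lies 19 mm behind it; z points along the fingers, y is the line along which they close (so a half turn about z gives the same grasp; the last joint's range is limited). The gripper opens to 93 mm and grips with 3 to 60 N. Pads are 15 mm wide; open, the fingers measure 128 mm over their backs; the gripper's body (75 mm by 188 mm) begins 65 mm behind the grasp point.
Start: joints at [61.203, 6.646, 82.598, -0, 90.757, -2.166], TCP at [302.573, 603.392, 218.646] pointing down, gripper open.
Joint ranges: [-162.19, 162.19], [-47.58, 125.68], [4.15, 143.07], [-65.23, 245.23], [0.69, 171.88], [-170.13, 170.13]. Speed limits (degrees/s): [108.29, 108.29, 127.2, 180, 180, 180].

### API

Orientations are given as [roll, pitch, yaw] about the fixed x, y, z axes, in that order (R = Rz(yaw) Ry(pitch) Rx(roll)).
In Python, from plant import observe, snapshot, finish_job gives the robot as it stands.
- The arm moves only by the tool step_arm, never from a script. Its arguments are lists of equal length, an entry for each row: "linear": the shift along the tool's x, y, z in parts of the range, where 1.0 means 500 mm, a list of three; "turn": the turn about the tool's z in parts of the range, where 1.0 means 4 rad; "claw": the opening, from -1 (shut) to 1 (fully open). A call has exactly 10 rows; each row is the pose to reach, as a shift and turn from the pose commanded when the call began, along the tool's axes at that moment; what a row does not reach only later rows make up. A row lasts 1/10 s, in which the tool goes at most 50 mm and 8.59 degrees, less where a joint would pass 70% of its speed; a pose out of reach is approached as far as the arm can. Shift and turn numbers lie between -1 and 1, and a call with a number outside is refused. A call with a gripper value outside its range is refused whole. The fingers move at their own pace and stop on an object; the grip force is fixed at half the most. Time passes only in rows, so rows that repeat a pose let the fingers close, or fill a call up. It gives the time, the measured TCP pose, the force, the opening and the grip force at its end, in the units of the state.
- observe(): the state, without advancing time (a new reading comes with each control period).
- snapshot(name): name is "scene" or "side" or "wrist"; returns a dict with "image" (384x512x3 uint8, blue, green, red), "z_map" (384x512 float32, mm along the optical axis (not along the pixel's ray), 0 where there is no reading), "camera_matrix" (3x3 intrinsics, pixels), "R" (3x3) and "t" (3): a world point X has camera coordinates R X + t; the wrist camera has in their place "hand_eye" (4x4, takes a point from camera to tool coordinates, whose origin is the TCP and whose axes are the flange's). Camera axes: x right, y down, z forward; pixel columns grow to the right and rows downward; lengths in mm; the calibration is good to about 2 mm. A picture is of the moment at which its call begins: read the wrist's pose just before it.
- finish_job(): hands the job in; it is judged then, once.
The state is a dict: "time_s": time; "joint_pos": joint angles; "joint_velocities": joint speeds; "joint_efforts": joint torques, N m; "position": TCP position; "tcp_rot": TCP orientation; "ft_force": force on the tool from outside, world axes, zero at the start; "moment": the same for the moment, N m; "gripper_width": finger opening in mm; "gripper_force": force on a finger pad.
Only numpy, scipy, OpenCV 4.12 (cv2) and the standard library are available. Lean on these libraries where they do the work, as an engineer would, in place of code of your own. Each camera call takes 0.05 s, during which the arm holds its last target. There are 200 camera calls.

### The job

Lay the loose steel square tube in the sloped cradle of the checking fixture, marked face up, sitting down on both saddles with its lower end up at the red stop, and let go of it. Then draw the yellow spring-loaded probe out of its green holder, set its brass tip on the marked spot, square to the tube's face, and press lightly until the plunger is about half in (about 5 N), never hard. Finish while still holding the probe there in the gripper, pressing on the spot and touching the tube with nothing but the probe; leave the bolt, the loose clamp and the ring offcut alone.

Things in the scene. Friction and masses are not known exactly. Their poses are not given: they have to be found in the camera images.
- tube: Steel square tube, 140 long (its x) x 40 x 40 mm, 0.3 to 0.55 kg, lying marked face up on the table. Origin: centre of the underside; z points out of the marked face, 40 mm above the origin. It may be laid in the cradle either way round.
- spot (a point): Centre of the target on the tube's upper face: red ring 20 mm across, white disc 13 mm, black centre dot 4 mm. Lies 25 mm from the tube's middle along its +x, on the centre line.
- fixture: Checking fixture, fixed: steel base plate 220 (x) x 130 x 14 mm on the table with the sloped cradle (bed) above it. Origin: centre of the plate's underside. Cradle details, in bed axes: each saddle bar is 14 mm long (x), 62 mm wide over its cheeks; between the bars it is open to 20 mm below the rest plane; the red stop is 8 mm thick, 50 mm wide, 15 mm above the plane.
- bed: Cradle, fixed, tilted 20 degrees, rising to its +x (roughly away from the robot). Origin: middle of the plane where the tube's underside rests, 100 mm above the table; z = plane's upward normal. Saddle bars at x = -50 and +50 mm, each with two blue cheeks 14 mm high, 46 mm apart in y. Red stop's face at x = -73 mm: a tube centred on the origin is 3 mm from it.
- holder: Probe holder, fixed: green upright sleeve 48 mm across and 90 mm high, bore 25 mm, on a foot 80 x 80 x 8 mm. Origin: centre of the underside; z up.
- probe: Yellow spring-loaded probe, 0.2 kg, standing tip down in the holder, collar on its rim. Origin: centre of collar underside, 90 mm above the table at the start; z from tip to grip. Collar 36 mm across, z 0 to 8; square grip 24 x 24 mm (faces along x, y), z 8 to 78; cap to 82; barrel 20 mm across, down to z = -50; brass plunger 8 mm across, tip at z = -72 mm when out.
- tip (a point): Lowest point of the plunger's round brass end (moves with the plunger); on the probe's axis, 72 mm below the probe's origin when out.
- plunger (a joint): How far the plunger is pushed in: 0 = fully out, 0.014 m = bottomed. Spring: about 2 N to start it, then 0.5 N per mm, so 5.5 N at half travel (7 mm).
- bolt: Bystander: loose hex bolt standing on its head, 33 mm across flats, 76 mm high. Origin: centre of its underside.
- clamp: Bystander: loose toggle clamp with a red handle, 150 mm long, 140 mm high, standing on its base 60 x 40 mm. Origin: centre of its underside.
- offcut: Bystander: ring cut from round tube, 50 mm across, 50 mm high. Origin: centre of its underside.
Mind the look-alikes: they are no part of the job. Several things have the shape of the holder; the one meant has the colours described above. Leave any orange look-alike of the tube alone.

How it is judged:
By the outcome, as a careful person would: the job done as asked, in the order asked, and still so for the second after the job is handed in, while the arm keeps its last pose, push and grip.
It also fails if it takes over 53 s, if anything falls off the work surface, if the arm or the gripper's body presses on something with over 40 N, if the wrist force passes 120 N, or if a joint passes its speed limit or range.

## Working session

There is one attempt and no reset: what is moved stays moved. The work goes in short steps, Python scripts to look and compute and a tool call to move; the robot and the scene stay as the last step left them, time stands still between calls to the robot, and variables do not carry over. Pictures are saved under pics/ and viewed, at most 10 in all, crops included, and the job is handed in when it is done.

Besides the shell and the picture viewer there is one more tool, called after ">>>" as name([rows], argument=value, ...), one row to a line, values as JSON. step_arm: Moves the arm, as the interface text tells. Its arguments: {"type":"object","properties":{"linear":{"type":"array","items":{"type":"array","items":{"type":"number"}}},"turn":{"type":"array","items":{"type":"number"}},"claw":{"type":"array","items":{"type":"number"}}},"required":["linear","turn","claw"]}

```bash
ls; mkdir -p pics; cat > h.py <<'E'
import numpy as np, cv2
from plant import observe, snapshot, finish_job
from scipy.spatial.transform import Rotation as Ro
def cam(name):
    o=observe(); s=snapshot(name)
    if 'hand_eye' in s:
        T=np.eye(4); T[:3,:3]=Ro.from_euler('xyz',o['tcp_rot'],degrees=True).as_matrix(); T[:3,3]=o['position']
        C=T@np.array(s['hand_eye'])
    else:
        C=np.eye(4); R=np.array(s['R']); C[:3,:3]=R.T; C[:3,3]=-R.T@np.array(s['t']).ravel()
    s['C']=C; return s
def cloud(s):
    h,w=s['z_map'].shape; u,v=np.meshgrid(np.arange(w),np.arange(h))
    K=np.array(s['camera_matrix']); z=s['z_map']
    P=np.stack([(u-K[0,2])/K[0,0]*z,(v-K[1,2])/K[1,1]*z,z],-1)
    W=P@s['C'][:3,:3].T+s['C'][:3,3]; W[z<=0]=np.nan; return W
def ray(s,u,v,zp):
    K=np.array(s['camera_matrix']); d=s['C'][:3,:3]@np.array([(u-K[0,2])/K[0,0],(v-K[1,2])/K[1,1],1])
    o=s['C'][:3,3]; return o+d*(zp-o[2])/d[2]
E
python3 - <<'E'
from h import *
print(observe())
a=[]
for n in ['scene','side']:
    s=cam(n); np.save('pics/%s.npy'%n,s,allow_pickle=True); print(n,s['camera_matrix'],s['C'])
    cv2.imwrite('pics/%s0.png'%n,cv2.resize(s['image'],(800,600)))
s=cam('wrist'); print(s['hand_eye'])
E
```

```text
pics
{'time_s': 0.0, 'joint_pos': array([ 6.12028674e+01,  6.67505050e+00,  8.26371019e+01,  2.02152719e-03,
        9.07554352e+01, -2.16391595e+00]), 'joint_velocities': array([ 0.00696287, -0.05225814,  0.06103768, -0.0450821 , -0.05893477,
       -0.0449179 ]), 'joint_efforts': array([ 1.98926900e-03, -7.21241283e+01, -6.22617459e+01,  7.80890649e-02,
        2.35068711e-02, -3.91979893e-05]), 'position': array([302.46623266, 603.20783914, 217.87958527]), 'tcp_rot': array([-1.79932537e+02, -4.57194463e-03,  1.53366806e+02]), 'ft_force': array([ 0.13302217,  0.44697011, -0.27187156]), 'moment': array([-0.03340409,  0.01686943,  0.02802072]), 'gripper_force': 0.0, 'gripper_width': 92.80419245458077}
scene [[385.00697141   0.         248.00693122]
 [  0.         385.00697141 190.79039008]
 [  0.           0.           1.        ]] [[-8.01693786e-01  3.44574579e-01 -4.88421368e-01  1.16397544e+03]
 [ 5.97568582e-01  4.42743902e-01 -6.68498038e-01  8.24501688e+02]
 [-1.41018476e-02 -8.27795987e-01 -5.60851978e-01  7.94504031e+02]
 [ 0.00000000e+00  0.00000000e+00  0.00000000e+00  1.00000000e+00]]
side [[369.94371274   0.         258.47632295]
 [  0.         369.94371274 189.00631335]
 [  0.           0.           1.        ]] [[ 9.26966156e-01 -2.28345057e-01  2.97644554e-01  2.56601328e+02]
 [-3.75137042e-01 -5.69375339e-01  7.31494309e-01 -8.00165779e+02]
 [ 2.43835885e-03 -7.89727965e-01 -6.13452358e-01  7.91787487e+02]
 [ 0.00000000e+00  0.00000000e+00  0.00000000e+00  1.00000000e+00]]
[[ 2.11544212e-04 -9.71528361e-01 -2.36923191e-01  6.35872758e+01]
 [ 9.99999977e-01  2.12390522e-04  2.19513829e-05  1.63817407e+00]
 [ 2.89938492e-05 -2.36923191e-01  9.71528384e-01 -1.65823202e+02]
 [ 0.00000000e+00  0.00000000e+00  0.00000000e+00  1.00000000e+00]]
```

View pics/scene0.png

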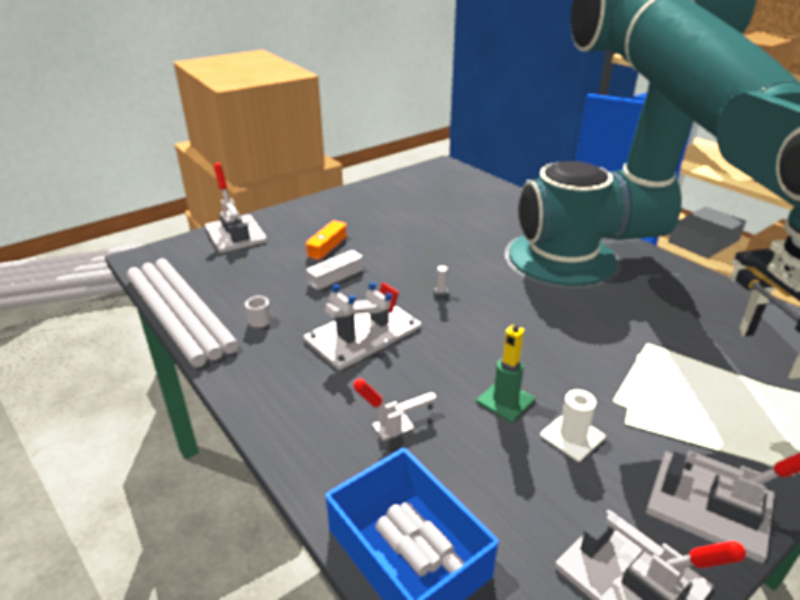

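View pics/side0.png

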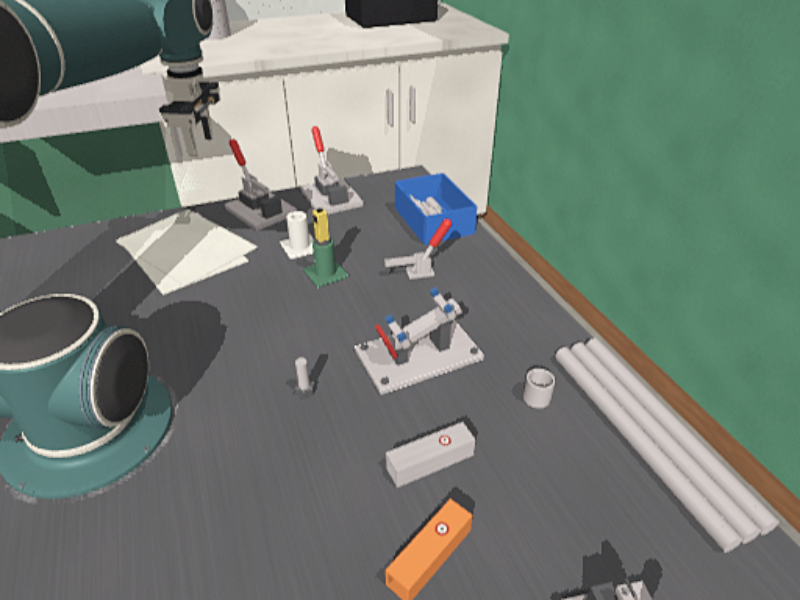

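The pictures show the following, in 800x600 pixels:
- **Side view:** grey tube (430,453) with its target at (445,440), orange look-alike (430,550), fixture (420,340), holder and probe (322,250), bolt (303,375), ring (540,388) and clamp (420,260).
- **Scene view:** the same things, with the fixture at (362,325) and the probe at (512,350).

```bash
cat > m.py <<'E'
from h import *
for n in ['side','scene']:
    s=np.load('pics/%s.npy'%n,allow_pickle=True).item(); W=cloud(s)
    I=s['image'].astype(int); b,g,r=I[...,0],I[...,1],I[...,2]; hsv=cv2.cvtColor(s['image'],cv2.COLOR_BGR2HSV)
    H,S,V=[hsv[...,i].astype(int) for i in range(3)]
    z=W[...,2]
    inw=(W[...,0]>200)&(W[...,0]<1100)&(abs(W[...,1])<600)
    def rep(nm,m):
        k,l,st,c=cv2.connectedComponentsWithStats(m.astype(np.uint8))
        for i in range(1,k):
            if st[i,4]<12: continue
            P=W[l==i]; p=np.nanmedian(P,0); rc=cv2.minAreaRect(np.float32(P[~np.isnan(P[:,0]),:2]))
            print(n,nm,st[i,4],c[i].round(),p.round(),np.nanpercentile(P[:,2],[5,95]).round(),np.round(rc[0]),np.round(rc[1]),round(rc[2],1))
    rep('tubetop',inw&(abs(z-40)<7)&(V>110)&(S<60)&(W[...,1]<50))
    rep('plate',inw&(abs(z-14)<6)&(S<60)&(V>110)&(abs(W[...,1])<200))
    rep('yellow',inw&(H>20)&(H<35)&(S>120)&(z>60))
    rep('green',inw&(H>50)&(H<80)&(S>90)&(z>4)&(W[...,0]<900))
    rep('red',inw&((H<6)|(H>174))&(S>140)&(z>20))
    rep('blue',inw&(H>100)&(H<125)&(S>120)&(z>50)&(W[...,1]<200))
    rep('rest',inw&(z>18)&(V>120)&(S<60)&(W[...,0]<900))
E
python3 m.py
```

```text
side tubetop 50 [346. 240.] [ 765. -210.   41.] [34. 46.] [ 761. -217.] [17. 40.] 42.4
side tubetop 24 [193. 243.] [360. -63.  41.] [34. 46.] [360. -63.] [10. 17.] 68.8
side tubetop 69 [345. 250.] [ 736. -245.   40.] [33. 46.] [ 743. -240.] [22. 49.] 58.6
side tubetop 804 [275. 287.] [ 510. -283.   39.] [36. 41.] [ 514. -281.] [140.  43.] 4.0
side tubetop 29 [282. 338.] [ 471. -414.   40.] [37. 41.] [ 471. -414.] [14. 11.] 66.2
side plate 15 [272. 173.] [718. 197.  16.] [10. 20.] [716. 196.] [ 8. 24.] 88.5
side plate 1529 [267. 230.] [581. -70.  13.] [10. 16.] [594. -46.] [220. 133.] 2.6
side plate 16 [379. 226.] [ 904. -181.   18.] [15. 20.] [ 904. -180.] [36.  5.] 89.9
side plate 14 [370. 229.] [ 868. -184.   18.] [15. 20.] [ 868. -179.] [ 3. 41.] 3.3
side plate 23 [359. 232.] [ 832. -182.   16.] [12. 20.] [ 832. -179.] [ 3. 41.] 0.5
side plate 26 [194. 248.] [360. -62.  15.] [14. 19.] [360. -63.] [14. 28.] 74.6
side yellow 157 [205. 144.] [498. 278. 137.] [104. 167.] [498. 280.] [22. 31.] 69.9
side green 12 [201. 160.] [478. 282.  80.] [57. 89.] [479. 285.] [17.  3.] 75.0
side red
[... 4644 characters left out ...]
304.] [299. 320.] [297. 567.] [49.  8.] 13.8
scene rest 161 [481. 197.] [285. 552. 270.] [225. 292.] [282. 556.] [15. 23.] 16.1
scene rest 202 [165. 197.] [ 753. -215.   39.] [21. 51.] [ 753. -225.] [51. 50.] 34.6
scene rest 20 [250. 201.] [539. -26.  39.] [21. 56.] [534. -25.] [ 5. 21.] 83.8
scene rest 553 [370. 265.] [489. 429.  71.] [24. 91.] [476. 423.] [47. 48.] 86.6
scene rest 333 [257. 262.] [702. 222.  42.] [23. 55.] [683. 219.] [ 31. 110.] 79.0
scene rest 31 [441. 291.] [439. 596.  87.] [68. 89.] [430. 594.] [31. 10.] 20.8
scene rest 1323 [267. 345.] [832. 433.  34.] [25. 43.] [831. 433.] [ 61. 128.] 0.4
scene rest 190 [385. 335.] [627. 581.  59.] [56. 88.] [623. 585.] [48. 30.] 4.6
```

```bash
cat >> h.py <<'E'
def go(x,y,z,psi):
    "tool shift and turn to reach world TCP x,y,z with tool yaw psi (deg), from the measured pose"
    o=observe(); R=Ro.from_euler('xyz',o['tcp_rot'],degrees=True).as_matrix()
    d=R.T@(np.array([x,y,z])-o['position']); t=(o['tcp_rot'][2]-psi+180)%360-180
    print('t %.2f'%o['time_s'],'pos',o['position'].round(1),'rot',o['tcp_rot'].round(2),'-> lin',d.round(1),'turn %.4f'%np.radians(t))
E
python3 -c "
from h import *
go(515,-281,300,184)"
```

```text
t 0.15 pos [302.5 603.3 218.1] rot [-179.95   -0.    153.37] -> lin [-586.3 -695.3  -81.3] turn -0.5346
```

The rows are not in the units I measure in: shifts go in shares of 500 mm and turns go in shares of 4 rad. I convert before sending: -313 mm is -0.626, -278 mm is -0.556, -0.15 rad is -0.0375.

>>> step_arm([
  [-0.02,-0.024,-0.06],
  [-0.06,-0.072,-0.12],
  [-0.118,-0.14,-0.164],
  [-0.176,-0.21,-0.164],
  [-0.234,-0.278,-0.164],
  [-0.294,-0.348,-0.164],
  [-0.352,-0.418,-0.164],
  [-0.41,-0.486,-0.164],
  [-0.47,-0.556,-0.164],
  [-0.528,-0.626,-0.164],
], turn=[0,0,-0.0125,-0.025,-0.0375,-0.0625,-0.075,-0.1,-0.125,-0.1338], claw=[1,1,1,1,1,1,1,1,1,1])

```text
time_s: 1.15
position: [398.2, 203.5, 300.6]
tcp_rot: [180.0, 0.0, -175.7]
ft_force: [0.0, 0.2, -0.5]
gripper_width: 92.3
gripper_force: 0.0
```

```bash
python3 -c "
from h import *
go(515,-281,190,184)"
```

```text
t 1.15 pos [398.2 203.5 300.6] rot [ 1.8000e+02  1.0000e-02 -1.7573e+02] -> lin [ -80.4 -491.9  110.6] turn 0.0047
```

To row units: -488 mm is -0.976, 110 mm is 0.22.

>>> step_arm([
  [-0.016,-0.1,0.01],
  [-0.032,-0.198,0.04],
  [-0.048,-0.296,0.06],
  [-0.064,-0.394,0.09],
  [-0.08,-0.492,0.12],
  [-0.096,-0.59,0.14],
  [-0.112,-0.69,0.16],
  [-0.128,-0.788,0.18],
  [-0.144,-0.886,0.2],
  [-0.16,-0.976,0.22],
], turn=[0,0,0,0,0,0,0,0,0,0], claw=[1,1,1,1,1,1,1,1,1,1])

```text
time_s: 2.15
position: [510.5, -271.2, 191.8]
tcp_rot: [-180.0, 0.0, -176.0]
ft_force: [1.1, 1.1, 0.6]
gripper_width: 92.8
gripper_force: 0.0
```

```bash
cat > tube.py <<'E'
from h import *
s=cam('wrist'); W=cloud(s); hsv=cv2.cvtColor(s['image'],cv2.COLOR_BGR2HSV).astype(int)
m=(abs(W[...,2]-40)<5)&(abs(W[...,0]-515)<100)&(abs(W[...,1]+281)<50)
P=W[m]; print(m.sum(),np.nanmedian(P,0)); 
P=P[np.isfinite(P[:,0])]; rc=cv2.minAreaRect(np.float32(P[:,:2])); print(rc)
cc,_=cv2.findContours(m.astype(np.uint8),0,2); c=max(cc,key=cv2.contourArea)
Q=np.array([ray(s,u,v,40)[:2] for u,v in c[:,0]]); print('ray',cv2.minAreaRect(np.float32(Q)))
r=m&((hsv[...,0]<8)|(hsv[...,0]>172))&(hsv[...,1]>120); v,u=np.nonzero(r)
(cu,cv_),rad=cv2.minEnclosingCircle(np.float32(np.c_[u,v])); print('spot',ray(s,cu,cv_,40),rad)
cv2.imwrite('pics/w1.png',s['image'])
E
python3 tube.py; python3 -c "
from h import *
go(515,-281,190,184)"
```

```text
5457 [ 513.67504896 -281.22368636   39.86467987]
((519.0097045898438, -281.003173828125), (139.41079711914062, 39.99211502075195), 3.9940876960754395)
ray ((518.6765747070312, -280.9783935546875), (138.76272583007812, 39.97119140625), 4.046676158905029)
spot [ 543.5621324 -279.0561405   40.       ] 9.080265045166016
t 2.20 pos [ 510.8 -276.   188.7] rot [-1.7999e+02 -1.6000e-01 -1.7611e+02] -> lin [-3.8 -5.2 -1.3] turn -0.0019
```

View pics/w1.png

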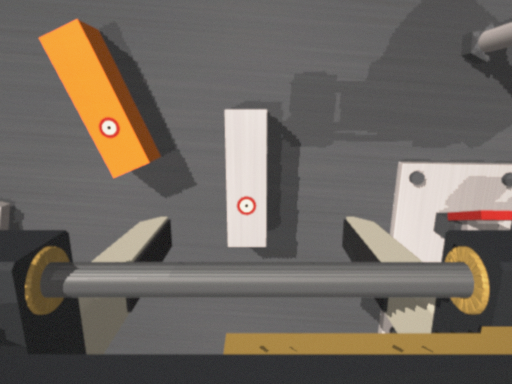

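Wrist view: grey tube upright at (246,178), spot at (246,206), orange tube at upper left (105,95). Tube centre is about (518,-281), yaw 4°, size 139x40, which fits. Descend and grip.

To row units: 181 mm is 0.362, 180 mm is 0.36.

>>> step_arm([
  [-0.006,-0.01,0.06],
  [-0.014,-0.01,0.15],
  [-0.014,-0.01,0.24],
  [-0.014,-0.01,0.3],
  [-0.014,-0.01,0.34],
  [-0.014,-0.01,0.36],
  [-0.014,-0.01,0.362],
  [-0.014,-0.01,0.362],
  [-0.014,-0.01,0.362],
  [-0.014,-0.01,0.362],
], turn=[0,0,0,0,0,0,0,0,0,0], claw=[1,1,1,1,1,1,0,-1,-1,-1])

```text
time_s: 3.2
position: [518.4, -273.7, 12.4]
tcp_rot: [-179.9, 0.1, -176.0]
ft_force: [-0.8, 0.2, -0.2]
gripper_width: 65.8
gripper_force: 0.0
```

```bash
python3 -c "
from h import *
o=observe();print(o['gripper_width'],o['gripper_force'],o['ft_force'])
go(517,-281,8,184)"
```

```text
65.75863732790813 0.0 [-0.78497052  0.22806772 -0.22373757]
t 3.20 pos [ 518.4 -273.7   12.4] rot [-1.7994e+02  8.0000e-02 -1.7598e+02] -> lin [ 1.9 -7.2  4.4] turn 0.0004
```

To row units: -7 mm is -0.014, -4 mm is -0.008.

>>> step_arm([
  [0,-0.008,0.004],
  [0,-0.014,0.008],
  [0,-0.014,0.008],
  [0,-0.014,0.008],
  [0,-0.014,0.008],
  [0,-0.014,0.008],
  [0,-0.014,0.008],
  [0,-0.014,0.008],
  [0,-0.014,0.008],
  [0,-0.014,0.008],
], turn=[0,0,0,0,0,0,0,0,0,0], claw=[0.4,0.4,0.2,-1,-1,-1,-1,-1,-1,-1])

```text
time_s: 4.2
position: [518.4, -280.4, 7.3]
tcp_rot: [-180.0, 0.0, -176.0]
ft_force: [0.0, -0.8, -0.6]
gripper_width: 39.9
gripper_force: 30.0
```

```bash
python3 -c "
from h import *
o=observe();print(o['gripper_width'],o['gripper_force'],o['ft_force'])
go(517,-281,200,184)
# fixture by rays from fixed views: blue cheeks, bars
"
cat > fix.py <<'E'
from h import *
for n in ['side','scene']:
    s=np.load('pics/%s.npy'%n,allow_pickle=True).item(); W=cloud(s); hsv=cv2.cvtColor(s['image'],cv2.COLOR_BGR2HSV).astype(int)
    m=((abs(W[...,2]-14)<5)&(abs(W[...,0]-595)<125)&(abs(W[...,1]+45)<85)&(hsv[...,1]<60)&(hsv[...,2]>100)).astype(np.uint8)
    cc,_=cv2.findContours(m,0,2); c=max(cc,key=cv2.contourArea)
    Q=np.array([ray(s,u,v,14)[:2] for u,v in c[:,0]]); print(n,'plate',cv2.minAreaRect(np.float32(Q)))
E
python3 fix.py
```

```text
39.94826412040144 29.999790117144585 [ 0.0150176  -0.82283026 -0.56400893]
t 4.20 pos [ 518.4 -280.4    7.3] rot [-180.      0.   -175.97] -> lin [   1.4   -0.5 -192.7] turn 0.0005
side plate ((592.9507446289062, -49.00891876220703), (220.07347106933594, 132.8738555908203), 3.0130574703216553)
scene plate ((597.5638427734375, -41.05284881591797), (223.1461944580078, 136.6952667236328), 3.021092653274536)
```

Tube held (39.9 mm, 30 N). Lift it and go to look at the fixture from above.

To row units: -283 mm is -0.566, 227 mm is 0.454, 0.025 rad is 0.0063.

>>> step_arm([
  [0,0,-0.03],
  [0,0,-0.11],
  [0,0,-0.2],
  [0,0,-0.3],
  [-0.06,0.08,-0.38],
  [-0.12,0.17,-0.44],
  [-0.176,0.26,-0.49],
  [-0.22,0.35,-0.53],
  [-0.256,0.42,-0.556],
  [-0.276,0.454,-0.566],
], turn=[0,0,0,0,0,0.0025,0.005,0.0063,0.0063,0.0063], claw=[-1,-1,-1,-1,-1,-1,-1,-1,-1,-1])

```text
time_s: 5.2
position: [640.2, -42.3, 292.4]
tcp_rot: [-180.0, 0.1, -177.4]
ft_force: [1.1, -0.3, -2.5]
gripper_width: 39.7
gripper_force: 30.0
```

>>> step_arm([
  [0,0,0],
  [0,0,0],
  [0,0,0],
  [0,0,0],
  [0,0,0],
  [0,0,0],
  [0,0,0],
  [0,0,0],
  [0,0,0],
  [0,0,0],
], turn=[0,0,0,0,0,0,0,0,0,0], claw=[-1,-1,-1,-1,-1,-1,-1,-1,-1,-1])

```text
time_s: 6.2
position: [640.1, -44.2, 290.2]
tcp_rot: [180.0, -0.0, -177.4]
ft_force: [-0.7, 0.1, -3.2]
gripper_width: 39.8
gripper_force: 30.0
```

```bash
cat > f2.py <<'E'
from h import *
import sys
s=cam('wrist'); W=cloud(s); hsv=cv2.cvtColor(s['image'],cv2.COLOR_BGR2HSV).astype(int); H,S,V=hsv[...,0],hsv[...,1],hsv[...,2]
cv2.imwrite('pics/%s.png'%sys.argv[1],s['image'])
def rep(nm,m,zc=None):
    k,l,st,c=cv2.connectedComponentsWithStats(m.astype(np.uint8))
    for i in range(1,k):
        if st[i,4]<25: continue
        P=W[l==i]; P=P[np.isfinite(P[:,0])]; rc=cv2.minAreaRect(np.float32(P[:,:2]))
        print(nm,st[i,4],c[i].round(),np.median(P,0).round(1),np.percentile(P[:,2],[5,95]).round(),np.round(rc[0],1),np.round(rc[1],1),round(rc[2],1))
z=W[...,2]
rep('plate',(abs(z-14)<4)&(S<70)&(V>100)&(abs(W[...,0]-595)<130)&(abs(W[...,1]+45)<90))
rep('blue',(H>100)&(H<125)&(S>120)&(z>50)&(z<160)); rep('red',((H<8)|(H>172))&(S>130)&(z<160))
rep('tube',(z>220)&(V>110)&(S<70))
o=observe(); print(o['position'],o['tcp_rot'],o['gripper_width'],o['gripper_force'])
E
python3 f2.py w2
```

```text
plate 3134 [257.  59.] [514.  -50.7  13.8] [12. 15.] [521.2 -49.3] [ 64.5 130.2] 2.6
blue 85 [232.  81.] [550.9 -73.8  96.1] [94. 98.] [550.2 -73.7] [13.4  6.3] 3.4
blue 87 [282.  81.] [547.4 -21.   95.9] [93. 99.] [547.3 -21.1] [14.2  6.5] 2.7
blue 256 [508. 321.] [851.1 318.   55.8] [51. 65.] [842.6 318. ] [54.8  3.4] 0.8
red 955 [257.  63.] [528.5 -48.1  81.1] [57. 89.] [529.5 -48.7] [22.  47.9] 2.7
tube 18817 [257. 183.] [608.8 -45.2 322.7] [320. 330.] [607. -45.] [73.5 71.1] 2.4
tube 3011 [269. 278.] [613.1 -42.1 391.2] [389. 392.] [613.5 -41.9] [ 5.7 36.4] 1.1
tube 145 [  4. 277.] [ 615.5 -100.2  391.2] [390. 392.] [614.2 -96.9] [ 3.7 10.5] 26.4
tube 91 [508. 278.] [610.7  10.4 391.2] [390. 392.] [610.9  10.7] [3.3 2.8] 39.4
tube 453 [257. 307.] [665.5 -42.6 323.4] [323. 325.] [644.8 -43.9] [54.3 12.4] 3.8
tube 2028 [257. 317.] [672.5 -41.6 322.7] [322. 324.] [648.7 -43.5] [62.9 40.2] 3.4
tube 29 [181. 302.] [631.9 -65.7 372.7] [371. 375.] [632.6 -65.5] [3.  1.1] 15.6
tube 569 [326. 317.] [638.2 -22.2 368.9] [355. 377.] [639.2 -22.2] [23.8  1.2] 0.8
[640.12374552 -44.25448894 290.18141857] [ 1.79999464e+02 -2.33369752e-03 -1.77408743e+02] 39.96784185444603 29.99990813434124
```

View pics/w2.png

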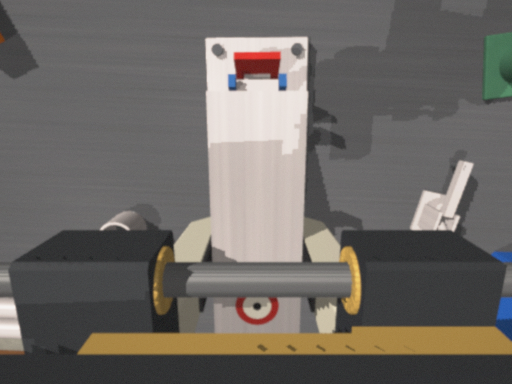

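Wrist view: red stop at (257,63), lower blue cheeks at (232,81) and (282,81), tube held along the bed. The stop, cheeks and plate edge agree on bed origin ≈ (600,-45), yaw 2.7°. I'll come down a little uphill of the seat, so the upper saddle tilts the tube in the grip.

To row units: 150 mm is 0.3, 140 mm is 0.28.

>>> step_arm([
  [0.02,0,0.03],
  [0.05,0,0.08],
  [0.08,0.002,0.14],
  [0.088,0.002,0.2],
  [0.088,0.002,0.25],
  [0.088,0.002,0.28],
  [0.088,0.002,0.296],
  [0.088,0.002,0.3],
  [0.088,0.002,0.3],
  [0.088,0.002,0.3],
], turn=[0,0,0,0,0,0,0,0,0,0], claw=[-1,-1,-1,-1,-1,-1,-1,-1,-1,-1])

```text
time_s: 7.25
position: [596.6, -45.3, 141.4]
tcp_rot: [-180.0, 0.1, -177.4]
ft_force: [-0.5, -0.5, -3.3]
gripper_width: 39.8
gripper_force: 30.0
```

To row units: 20 mm is 0.04, 18 mm is 0.036.

>>> step_arm([
  [0,0,0.006],
  [0,0,0.012],
  [0,0,0.018],
  [0,0,0.024],
  [0,0,0.028],
  [0,0,0.032],
  [0,0,0.036],
  [0,0,0.04],
  [0,0,0.04],
  [0,0,0.04],
], turn=[0,0,0,0,0,0,0,0,0,0], claw=[-1,-1,-1,-1,-1,-1,-1,-1,-1,-1])

```text
time_s: 8.25
position: [596.1, -45.3, 120.9]
tcp_rot: [-180.0, 0.0, -177.4]
ft_force: [-5.8, -0.0, 3.6]
gripper_width: 39.7
gripper_force: 30.0
```

```bash
python3 -c "
from h import *
o=observe(); print(o['ft_force'],o['moment'],o['gripper_width'])
go(595.6,-45.4,107.6,182.7)
s=cam('side'); W=cloud(s); cv2.imwrite('pics/s2.png',cv2.resize(s['image'][130:280,170:370],(800,600),interpolation=2))"
```

```text
[-5.82417386e+00 -2.07960972e-03  3.62924747e+00] [-0.00437199  0.58040834  0.03015889] 39.68931084721674
t 8.25 pos [596.1 -45.3 120.9] rot [-1.7999e+02  2.0000e-02 -1.7741e+02] -> lin [ 0.5 -0.1 13.3] turn -0.0019
```

View pics/s2.png

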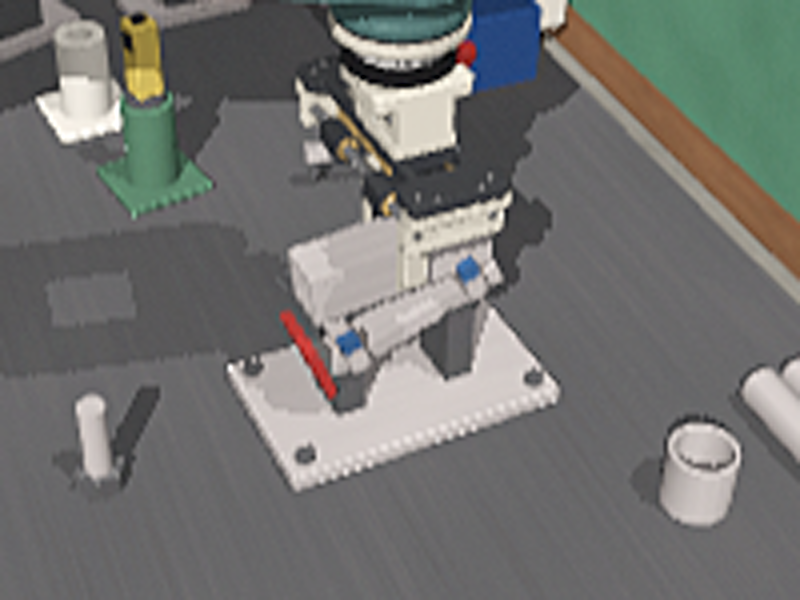

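Side crop: the tube (350,265) sits between the cheeks with its upper end on the upper saddle, and it is starting to tilt. Forces are small, so keep going.

To row units: 12 mm is 0.024, 11 mm is 0.022.

>>> step_arm([
  [0,0,0.004],
  [0,0,0.008],
  [0,0,0.012],
  [0,0,0.016],
  [0,0,0.018],
  [0,0,0.02],
  [0,0,0.022],
  [0,0,0.024],
  [0,0,0.024],
  [0,0,0.024],
], turn=[0,0,0,0,0,0,0,0,0,0], claw=[-1,-1,-1,-1,-1,-1,-1,-1,-1,-1])

```text
time_s: 9.3
position: [596.0, -45.4, 108.8]
tcp_rot: [-180.0, 0.0, -177.4]
ft_force: [-7.1, -0.7, 4.7]
gripper_width: 39.6
gripper_force: 30.0
```

```bash
cat > tp.py <<'E'
from h import *
import sys
o=observe(); print(o['ft_force'].round(1),o['moment'].round(2),o['gripper_width']); go(595.6,-45.4,107.6,182.7)
yw=np.radians(2.7); B=np.array([600,-45.2,100]); xb=np.array([np.cos(yw),np.sin(yw),0])
for n in sys.argv[1:]:
    s=cam(n); W=cloud(s); hsv=cv2.cvtColor(s['image'],cv2.COLOR_BGR2HSV).astype(int)
    D=W-B; u=D@xb; v=D[...,1]*np.cos(yw)-D[...,0]*np.sin(yw)
    r=np.radians(20); bx=u*np.cos(r)+D[...,2]*np.sin(r); bz=-u*np.sin(r)+D[...,2]*np.cos(r)
    m=(abs(v)<17)&(abs(bx)<90)&(bz>28)&(bz<75)&(hsv[...,2]>90)&(hsv[...,1]<70)
    for it in range(3):
        P=np.c_[bx[m],bz[m]]; A=np.polyfit(P[:,0],P[:,1],1); m=m&(abs(bz-np.polyval(A,bx))<[6,4,3][it])
    print(n,m.sum(),'tilt rel bed %.1f, bz at 0 %.1f, bx range'%(np.degrees(np.arctan(A[0])),A[1]),np.percentile(bx[m],[1,50,99]).round(1),'v',np.percentile(v[m],[1,99]).round(1))
    q=((hsv[...,0]<8)|(hsv[...,0]>172))&(hsv[...,1]>110)&(abs(bx-22)<25)&(abs(bz-40)<10)&(abs(v)<18)
    if q.sum()>5:
        yy,xx=np.nonzero(q); (cu,cv_),rad=cv2.minEnclosingCircle(np.float32(np.c_[xx,yy])); 
        print('ring',q.sum(),cu,cv_,rad,'bx,v,bz',np.mean([bx[q].min(),bx[q].max()]),np.mean([v[q].min(),v[q].max()]),bz[q].mean())
E
python3 tp.py side scene
```

```text
[-7.1 -0.7  4.7] [0.11 0.69 0.04] 39.622430009792765
t 9.30 pos [596.  -45.4 108.8] rot [-179.99    0.   -177.41] -> lin [ 0.4 -0.   1.2] turn -0.0020
side 224 tilt rel bed -2.9, bz at 0 43.3, bx range [-69.9 -31.3   9. ] v [-16.6  16.6]
scene 100 tilt rel bed -2.8, bz at 0 44.7, bx range [-67.4  33.7  70.8] v [-14.7  16.5]
```

To row units: 2.5 mm is 0.005, 2 mm is 0.004.

>>> step_arm([
  [0,0,0.001],
  [0,0,0.002],
  [0,0,0.003],
  [0,0,0.004],
  [0,0,0.005],
  [0,0,0.005],
  [0,0,0.005],
  [0,0,0.005],
  [0,0,0.005],
  [0,0,0.005],
], turn=[0,0,0,0,0,0,0,0,0,0], claw=[-1,-1,-1,-1,-1,-1,-1,-1,-1,-1])

```text
time_s: 10.4
position: [596.1, -45.4, 106.4]
tcp_rot: [-180.0, 0.0, -177.4]
ft_force: [-5.8, -1.1, 4.9]
gripper_width: 39.9
gripper_force: 30.0
```

```bash
python3 tp.py side scene
```

```text
[-5.8 -1.1  4.9] [0.06 0.71 0.02] 39.90295569328553
t 10.40 pos [596.1 -45.4 106.4] rot [-1.7999e+02  1.0000e-02 -1.7741e+02] -> lin [ 0.5 -0.  -1.2] turn -0.0020
side 229 tilt rel bed -0.2, bz at 0 41.4, bx range [-72.2 -33.3   8.1] v [-16.8  16.8]
scene 98 tilt rel bed -0.6, bz at 0 42.6, bx range [-70.4  32.6  71. ] v [-16.7  16.9]
```

To row units: 6.5 mm is 0.013, 6 mm is 0.012.

>>> step_arm([
  [0.002,0,0.002],
  [0.004,0,0.0028],
  [0.006,0,0.0034],
  [0.008,0,0.0042],
  [0.01,0,0.0048],
  [0.012,0,0.0056],
  [0.013,0,0.006],
  [0.013,0,0.006],
  [0.013,0,0.006],
  [0.013,0,0.006],
], turn=[0,0,0,0,0,0,0,0,0,0], claw=[-1,-1,-1,-1,-1,-1,-1,-1,-1,-1])

```text
time_s: 11.5
position: [591.2, -45.5, 104.3]
tcp_rot: [-180.0, 0.3, -177.4]
ft_force: [7.3, 0.6, 4.9]
gripper_width: 39.8
gripper_force: 30.0
```

```bash
python3 tp.py side scene
```

```text
[7.3 0.6 4.9] [ 0.23 -1.2   0.02] 39.81720465247718
t 11.50 pos [591.2 -45.5 104.3] rot [-179.98    0.26 -177.4 ] -> lin [-4.4 -0.1 -3.3] turn -0.0018
side 233 tilt rel bed 0.1, bz at 0 41.0, bx range [-77.3 -36.9   3.8] v [-16.3  16.8]
scene 97 tilt rel bed -0.2, bz at 0 42.3, bx range [-74.9  24.2  64.3] v [-16.3  16.9]
```

The force turned from -5.8 to +7.3 N along x and the motion was blocked: the tube is at the stop. Release and lift.

To row units: -180 mm is -0.36, -135 mm is -0.27.

>>> step_arm([
  [-0.002,0,0],
  [-0.002,0,0],
  [-0.002,0,0],
  [-0.002,0,0],
  [-0.002,0,0],
  [-0.002,0,-0.03],
  [-0.002,0,-0.09],
  [-0.002,0,-0.18],
  [-0.002,0,-0.27],
  [-0.002,0,-0.36],
], turn=[0,0,0,0,0,0,0,0,0,0], claw=[0,0.3,0.5,0.5,0.5,0.5,0.5,0.5,0.5,0.5])

```text
time_s: 12.6
position: [590.2, -45.5, 285.9]
tcp_rot: [-180.0, 0.1, -177.4]
ft_force: [1.0, -0.2, -0.9]
gripper_width: 69.7
gripper_force: 0.0
```

```bash
python3 tp.py side scene; python3 -c "
from h import *
go(560,289,290,183)"
```

```text
[ 1.  -0.2 -0.9] [ 0.06 -0.03 -0.03] 69.6880998185815
t 12.60 pos [590.2 -45.5 285.9] rot [-1.7999e+02  5.0000e-02 -1.7741e+02] -> lin [-5.200e+00 -1.000e-01  1.783e+02] turn -0.0019
side 393 tilt rel bed -0.0, bz at 0 40.9, bx range [-76.7 -12.6  60.5] v [-16.8  16.8]
ring 7 270.5 189.0 2.6926822662353516 bx,v,bz 17.869460955590718 1.384442187773498 41.26423370424503
scene 161 tilt rel bed -0.0, bz at 0 42.4, bx range [-75.   -0.8  63.8] v [-16.6  16.6]
t 12.70 pos [591.7 -45.7 290.9] rot [-179.91    0.54 -177.41] -> lin [1.660e+01 3.358e+02 2.000e-01] turn -0.0072
```

```bash
cat > spot.py <<'E'
from h import *
import sys
s=cam('wrist'); W=cloud(s); hsv=cv2.cvtColor(s['image'],cv2.COLOR_BGR2HSV).astype(int)
cv2.imwrite('pics/%s.png'%sys.argv[1],s['image'])
q=((hsv[...,0]<8)|(hsv[...,0]>172))&(hsv[...,1]>100)&(abs(W[...,2]-145)<12)&(abs(W[...,0]-607)<30)&(abs(W[...,1]+45)<25)
P=W[q]; print('ring',q.sum(),'centre',((P.min(0)+P.max(0))/2).round(1),'size',np.ptp(P,0).round(1),'mean',P.mean(0).round(1))
y,x=np.nonzero(q); e=cv2.fitEllipse(np.float32(np.c_[x,y])); print('px',e, 'ray',ray(s,x.min()/2+x.max()/2,y.min()/2+y.max()/2,P.mean(0)[2]).round(1))
# tube upper face plane around
t=(np.linalg.norm(W-P.mean(0),axis=-1)<60)&(hsv[...,1]<60)&(hsv[...,2]>100); Q=W[t]; Q=Q[abs(Q[:,2]-(P.mean(0)[2]+.364*(Q[:,0]-P.mean(0)[0])))<4]
c=Q.mean(0); n=np.linalg.svd(Q-c,full_matrices=False)[2][2]; n*=np.sign(n[2]); print('normal',n.round(3),len(Q),'tilt',np.degrees(np.arccos(n[2])).round(1),'yaw',np.degrees(np.arctan2(-n[1],-n[0])).round(1))
print('spot z on plane', c[2]-(n[:2]@(P.mean(0)[:2]-c[:2]))/n[2], 'edges y',np.percentile(Q[:,1],[0.5,99.5]).round(1))
o=observe();print(o['position'],o['tcp_rot'])
E
python3 spot.py w3
```

```text
ring 142 centre [605.9 -44.3 145. ] size [17.3 18.   7.9] mean [605.7 -44.4 145.2]
px ((256.96661376953125, 188.07745361328125), (16.96755599975586, 17.270334243774414), 41.363868713378906) ray [605.8 -44.3 145.2]
normal [-0.342 -0.019  0.94 ] 4048 tilt 20.0 yaw 3.2
spot z on plane 144.7305593266766 edges y [-65.7 -23.7]
[591.3017506  -45.62609989 287.24181075] [-179.94065809    0.33387194 -177.41252126]
```

The tube is seated: normal tilted 20.0°, spot at about (606,-44,145). Next, the probe.

To row units: 337 mm is 0.674, 118 mm is 0.236.

>>> step_arm([
  [0.006,0.05,0],
  [0.012,0.14,0],
  [0.022,0.236,0],
  [0.034,0.332,0],
  [0.044,0.428,0],
  [0.054,0.524,0],
  [0.062,0.6,0],
  [0.068,0.65,0],
  [0.072,0.674,0],
  [0.072,0.674,0],
], turn=[0,0,0,0,0,0,0,0,0,0], claw=[0.5,0.5,0.5,0.5,0.5,0.5,0.5,0.5,0.5,0.5])

```text
time_s: 13.75
position: [539.0, 290.2, 282.1]
tcp_rot: [-180.0, -0.1, -177.3]
ft_force: [-0.7, -0.2, -0.5]
gripper_width: 70.2
gripper_force: 0.0
```

```bash
cat > pr.py <<'E'
from h import *
import sys,time
for k in range(3): o=observe(); s=cam('wrist')
W=cloud(s); hsv=cv2.cvtColor(s['image'],cv2.COLOR_BGR2HSV).astype(int); H,S,V=hsv[...,0],hsv[...,1],hsv[...,2]
cv2.imwrite('pics/%s.png'%sys.argv[1],s['image']); z=W[...,2]
near=(abs(W[...,0]-505)<60)&(abs(W[...,1]-289)<60)
def rep(nm,m):
    P=W[m]; P=P[np.isfinite(P[:,0])]; rc=cv2.minAreaRect(np.float32(P[:,:2])); print(nm,len(P),np.median(P,0).round(1),'rect',np.round(rc[0],1),np.round(rc[1],1),round(rc[2],1))
rep('foot',near&(abs(z-8)<4)&(H>45)&(H<90)&(S>80))
rep('cap',near&(z>165)&(z<180)); rep('griptop',near&(z>158)&(z<180)); rep('grip',near&(z>100)&(z<180)&(S>60)); rep('sleeve',near&(abs(z-90)<5)&(H>45)&(H<90)&(S>80)); rep('collar',near&(abs(z-98)<5))
o=observe();print(o['position'],o['tcp_rot'],o['time_s'])
E
python3 pr.py w4
```

```text
foot 1868 [488.4 287.7   7.8] rect [505.2 288.2] [78.6 78.2] 10.2
cap 764 [504.6 288.1 168. ] rect [505.3 288.1] [23.9 23.9] 13.9
griptop 792 [504.5 287.9 167.9] rect [505. 288.] [24.6 23.9] 13.0
grip 706 [502.1 287.4 167.6] rect [505. 288.] [24.6 23.9] 13.0
sleeve 370 [494.2 282.8  89.7] rect [504.5 287.1] [44.6 47.2] 37.0
collar 201 [493.6 288.4  97.7] rect [500.7 287.5] [25.9 34.6] 4.8
[539.71760797 288.36019477 282.64243932] [-1.79981176e+02 -4.84937236e-03 -1.77465894e+02] 13.9
```

View pics/w4.png

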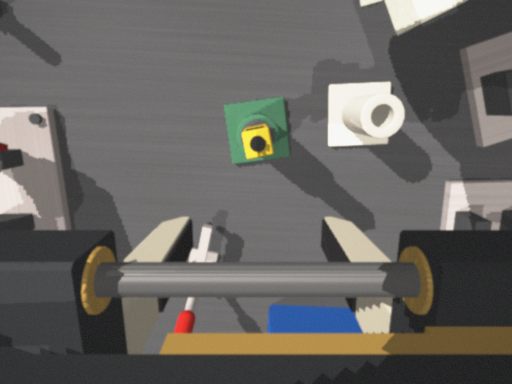

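Wrist view: probe cap at (258,143) on the green holder, with the white look-alike to the right at (365,115). Grip centre is (505,288), size 24x24, top 168-172, yaw ~13°. All fit, so go down on it.

To row units: 163 mm is 0.326, 155 mm is 0.31, -0.183 rad is -0.0458.

>>> step_arm([
  [0.02,0,0],
  [0.044,0.002,0],
  [0.064,0.002,0],
  [0.07,0.002,0.04],
  [0.07,0.002,0.11],
  [0.07,0.002,0.19],
  [0.07,0.002,0.26],
  [0.07,0.002,0.31],
  [0.07,0.002,0.326],
  [0.07,0.002,0.326],
], turn=[-0.015,-0.03,-0.0458,-0.0458,-0.0458,-0.0458,-0.0458,-0.0458,-0.0458,-0.0458], claw=[0.5,0.5,0.5,0.5,0.5,0.5,0.5,0.5,0.5,0.5])

```text
time_s: 14.9
position: [504.5, 288.0, 119.3]
tcp_rot: [-180.0, -0.1, -167.0]
ft_force: [0.1, 0.1, 0.0]
gripper_width: 69.9
gripper_force: 0.0
```

```bash
python3 -c "
from h import *
cam('side')
print(observe()['ft_force'])
go(505,288,119,193)"
```

```text
[0.16727912 0.38417401 0.35367149]
t 14.95 pos [504.9 288.4 120.7] rot [ 1.7999e+02  3.0000e-02 -1.6697e+02] -> lin [ 0.  -0.4  1.7] turn 0.0005
```

To row units: 1 mm is 0.002.

>>> step_arm([
  [0,0,0.002],
  [0,0,0.002],
  [0,0,0.002],
  [0,0,0.002],
  [0,0,0.002],
  [0,0,0.002],
  [0,0,0.002],
  [0,0,0.002],
  [0,0,0.002],
  [0,0,0.002],
], turn=[0,0,0,0,0,0,0,0,0,0], claw=[0,-0.5,-1,-1,-1,-1,-1,-1,-1,-1])

```text
time_s: 15.95
position: [504.4, 288.9, 118.7]
tcp_rot: [-180.0, -0.0, -166.9]
ft_force: [0.3, -1.4, 0.6]
gripper_width: 24.1
gripper_force: 30.0
```

```bash
python3 -c "
from h import *
o=observe(); print(o['ft_force'],o['moment'],o['gripper_width'],o['gripper_force'])
go(505,288,119+44,182.8)"
```

```text
[ 0.32446851 -1.41575672  0.55038288] [-0.06911845  0.03561384 -0.00949547] 24.063076381880965 29.99884843826294
t 15.95 pos [504.4 288.9 118.7] rot [-1.8000e+02 -1.0000e-02 -1.6693e+02] -> lin [ -0.4  -1.  -44.3] turn 0.1793
```

To row units: -40 mm is -0.08, -35 mm is -0.07, 0.179 rad is 0.0448.

>>> step_arm([
  [0,0,-0.01],
  [0,0,-0.024],
  [0,0,-0.04],
  [0,0,-0.056],
  [0,0,-0.07],
  [0,0,-0.08],
  [0,0,-0.08],
  [0,0,-0.08],
  [0,0,-0.08],
  [0,0,-0.08],
], turn=[0,0.005,0.0125,0.0225,0.0325,0.04,0.0448,0.0448,0.0448,0.0448], claw=[-1,-1,-1,-1,-1,-1,-1,-1,-1,-1])

```text
time_s: 16.95
position: [504.3, 288.9, 158.4]
tcp_rot: [-180.0, -0.0, -177.2]
ft_force: [0.2, 0.4, -1.7]
gripper_width: 23.6
gripper_force: 30.0
```

```bash
python3 -c "
from h import *
o=observe(); print(o['ft_force'],o['moment'],o['gripper_width'],o['gripper_force'])
go(505-34,288-1.6,158.7,182.8)"
```

```text
[ 0.23436993  0.38035923 -1.72699023] [0.04521638 0.06084209 0.0068538 ] 23.63580743000557 29.998489916324615
t 16.95 pos [504.3 288.9 158.4] rot [-1.7999e+02 -2.0000e-02 -1.7716e+02] -> lin [33.4 -0.8 -0.2] turn 0.0007
```

To row units: 33 mm is 0.066, 31 mm is 0.062.

>>> step_arm([
  [0.008,0,0],
  [0.016,0,0],
  [0.024,0,0],
  [0.032,0,0],
  [0.04,0,0],
  [0.048,0,0],
  [0.056,0,0],
  [0.062,0,0],
  [0.066,0,0],
  [0.066,0,0],
], turn=[0,0,0,0,0,0,0,0,0,0], claw=[-1,-1,-1,-1,-1,-1,-1,-1,-1,-1])

```text
time_s: 17.95
position: [471.6, 287.0, 158.8]
tcp_rot: [-180.0, 0.1, -177.2]
ft_force: [4.5, -1.9, -3.9]
gripper_width: 23.9
gripper_force: 30.0
```

```bash
python3 -c "
from h import *
o=observe(); print(o['ft_force'],o['moment'],o['gripper_width'],o['gripper_force'])
go(505-34,288-1.6,158.7,182.8)
s=cam('scene'); cv2.imwrite('pics/s3.png',cv2.resize(s['image'][110:310,210:477],(800,600),interpolation=2))"
```

```text
[ 4.48876941 -1.90816408 -3.88137688] [-0.43285656 -1.11477113 -0.08351072] 23.894440103400502 29.999181926250458
t 17.95 pos [471.6 287.  158.8] rot [-1.7997e+02  8.0000e-02 -1.7718e+02] -> lin [ 0.7 -0.6  0.1] turn 0.0003
```

View pics/s3.png

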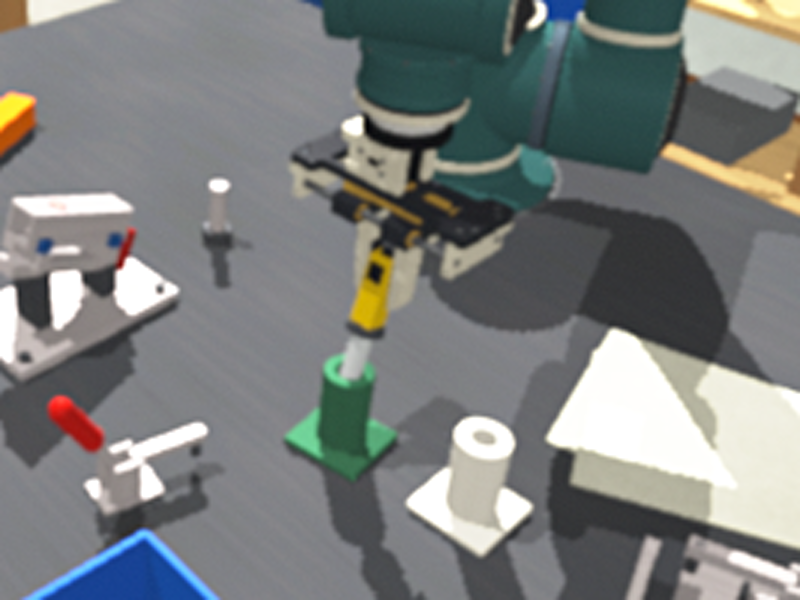

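Scene crop: the probe (370,300) is held between the fingers, tilted with its top towards the robot, barrel end still in the holder mouth (350,365). Lift straight out.

To row units: -130 mm is -0.26, -120 mm is -0.24.

>>> step_arm([
  [0,0,-0.01],
  [0,0,-0.03],
  [0,0,-0.06],
  [0,0,-0.1],
  [0,0,-0.15],
  [0,0,-0.2],
  [0,0,-0.24],
  [0,0,-0.26],
  [0,0,-0.26],
  [0,0,-0.26],
], turn=[0,0,0,0,0,0,0,0,0,0], claw=[-1,-1,-1,-1,-1,-1,-1,-1,-1,-1])

```text
time_s: 19.0
position: [471.3, 287.3, 288.1]
tcp_rot: [-180.0, -0.0, -177.2]
ft_force: [0.0, -0.1, -2.5]
gripper_width: 24.1
gripper_force: 30.0
```

```bash
cat > tilt.py <<'E'
from h import *
import sys
def cyl(n,save=None):
    s=cam(n); o=observe(); W=cloud(s); T=o['position']; hsv=cv2.cvtColor(s['image'],cv2.COLOR_BGR2HSV).astype(int); H,S,V=hsv[...,0],hsv[...,1],hsv[...,2]
    D=W-T; yw=np.radians(2.8); u=D[...,0]*np.cos(yw)+D[...,1]*np.sin(yw); v=D[...,1]*np.cos(yw)-D[...,0]*np.sin(yw); w=D[...,2]
    if save: cv2.imwrite('pics/%s.png'%save,s['image'])
    near=(u>-25)&(u<65)&(abs(v)<25)
    m=near&(w<-36)&(w>-72)  # barrel (below collar)
    K=np.array(s['camera_matrix'])
    for nm,q,r in [('barrel',near&(w<-30)&(w>-70),10),('grip',near&(w<2)&(w>-16)&(H>15)&(H<40)&(S>90),0),('all',near&(w<5)&(w>-110),0),('brass',near&(w<-70)&(w>-110),4)]:
        P=np.c_[u[q],v[q],w[q]]
        if len(P)<10: print(n,nm,len(P)); continue
        c=np.median(P,0); x=P[:,0]; A=np.polyfit(P[:,2],P[:,0],1); Bv=np.polyfit(P[:,2],P[:,1],1)
        print(n,nm,len(P),'mid',c.round(1),'tilt',np.degrees(np.arctan(-A[0])).round(1),'sideways',np.degrees(np.arctan(-Bv[0])).round(1),'min w',P[:,2].min().round(1))
    return s
if __name__=='__main__':
    o=observe(); print(o['position'].round(1),o['tcp_rot'].round(2),o['gripper_width'],o['ft_force'])
    for n in ['side','scene']: cyl(n)
E
python3 tilt.py
```

```text
[471.3 287.3 288.1] [-1.7999e+02 -3.0000e-02 -1.7718e+02] 24.1420960698667 [ 0.02922982 -0.08856018 -2.47356407]
side barrel 64 mid [ 21.   -7.  -50.9] tilt 15.9 sideways -0.7 min w -69.5
side grip 35 mid [ 10.8 -11.3  -8. ] tilt -10.9 sideways 8.2 min w -15.5
side all 182 mid [ 16.6  -9.2 -26.2] tilt 15.2 sideways 4.0 min w -93.8
side brass 21 mid [ 28.   -4.1 -76.9] tilt 18.9 sideways 11.0 min w -93.8
scene barrel 119 mid [ 29.9   6.5 -49.3] tilt 15.1 sideways 0.6 min w -68.9
scene grip 86 mid [23.   6.8 -7.7] tilt 12.3 sideways -1.7 min w -15.7
scene all 312 mid [ 26.7   6.5 -23.7] tilt 11.2 sideways -1.7 min w -94.3
scene brass 29 mid [ 35.7   2.9 -81.2] tilt 0.3 sideways -8.7 min w -94.3
```

```bash
cat > tilt2.py <<'E'
from h import *
o=observe(); T=o['position']; yw=np.radians(2.8); xb=np.array([np.cos(yw),np.sin(yw),0]); yb=np.array([-np.sin(yw),np.cos(yw),0])
print(T.round(1))
for n in ['side','scene']:
    s=cam(n); W=cloud(s); D=W-T; u=D@xb; v=D@yb; w=D[...,2]; K=np.array(s['camera_matrix'])
    near=(u>-15)&(u<65)&(abs(v)<22); o0=s['C'][:3,3]
    L=[];tip=[]
    for row in range(384):
        c=np.nonzero(near[row]&(w[row]<-33)&(w[row]>-100))[0]
        if len(c)<2: continue
        d=s['C'][:3,:3]@np.array([((c[0]+c[-1])/2-K[0,2])/K[0,0],(row-K[1,2])/K[1,1],1])
        k=((T-o0)@yb)/(d@yb); X=o0+k*d-T; L.append([X@xb,X[2],c[-1]-c[0]+1])
    L=np.array(L); b=(L[:,1]<-40)&(L[:,1]>-90); A=np.polyfit(L[b,1],L[b,0],1)
    print(n,'tilt',np.degrees(np.arctan(-A[0])).round(1),'u at w=19 %.1f, at w=-60 %.1f'%(np.polyval(A,19),np.polyval(A,-60)),'end',L[-2:].round(1).tolist())
E
python3 tilt2.py
```

```text
[471.2 287.2 287.5]
side tilt 12.8 u at w=19 5.6, at w=-60 23.5 end [[31.6, -90.0, 3.0], [33.0, -94.1, 2.0]]
scene tilt 13.8 u at w=19 4.4, at w=-60 23.8 end [[34.2, -92.6, 3.0], [31.5, -97.1, 2.0]]
```

```bash
cat > wt.py <<'E'
from h import *
import sys
s=cam('wrist'); h=np.array(s['hand_eye']); s['C']=h; P=cloud(s)  # tool coordinates; tool x = -u, z down
hsv=cv2.cvtColor(s['image'],cv2.COLOR_BGR2HSV).astype(int); H,S,V=hsv[...,0],hsv[...,1],hsv[...,2]
cv2.imwrite('pics/%s.png'%sys.argv[1],s['image'])
y=(H>18)&(H<38)&(S>120)&(abs(P[...,1])<20)&(abs(P[...,0])<45)&(P[...,2]>-65)&(P[...,2]<45)
print('yellow',y.sum()); Q=P[y]
if len(Q)>20:
    print(np.percentile(Q,[1,50,99],axis=0).round(1))
    rng=np.random.default_rng(0); best=None; R=Q.copy()
    for k in range(2):
        best=None
        for _ in range(400):
            a=R[rng.choice(len(R),3,False)]; n=np.cross(a[1]-a[0],a[2]-a[0]); 
            if np.linalg.norm(n)<5: continue
            n/=np.linalg.norm(n); i=abs((R-a[0])@n)<0.8
            if best is None or i.sum()>best.sum(): best=i
        c=R[best].mean(0); n=np.linalg.svd(R[best]-c,full_matrices=False)[2][2]; n*=np.sign(n[0]) or 1
        print('plane',best.sum(),'n',n.round(3),'c',c.round(1),'tilt from tool x: %.1f'%np.degrees(np.arctan2(-n[2],n[0])), 'zrange',R[best][:,2].min().round(1),R[best][:,2].max().round(1))
        R=R[~best]
        if len(R)<30: break
E
python3 wt.py w5
```

```text
yellow 1932
[[-12.1 -11.3 -51.2]
 [  5.8   0.4 -45.3]
 [ 10.1  12.5  18.6]]
plane 912 n [ 0.244 -0.021 -0.969] c [  2.9   0.6 -46.8] tilt from tool x: 75.9 zrange -51.1 -44.0
plane 708 n [0.969 0.002 0.248] c [  3.7   0.7 -19. ] tilt from tool x: -14.3 zrange -46.3 20.2
```

View pics/w5.png

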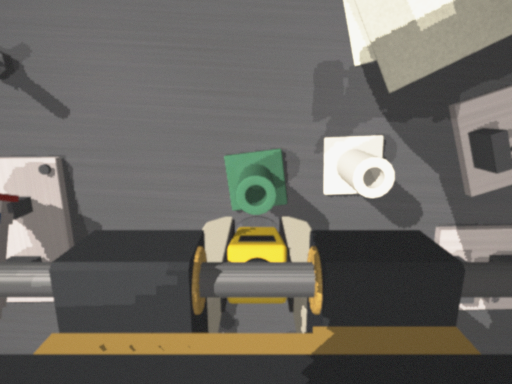

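The view shows the probe's yellow cap (257,245) between the fingers. Both grip planes give a tilt of only 14.2°, and it needs 20°. I'll check how it sits between the pads.

```bash
cat > ft.py <<'E'
from h import *
s=cam('wrist'); s['C']=np.array(s['hand_eye']); P=cloud(s); hsv=cv2.cvtColor(s['image'],cv2.COLOR_BGR2HSV).astype(int)
y=(hsv[...,0]>18)&(hsv[...,0]<38)&(hsv[...,1]>120)
for z in range(-55,25,8):
    a=(abs(P[...,2]-z)<4)
    f=a&(abs(P[...,1])>13)&(abs(P[...,1])<30)&~y&(abs(P[...,0])<40); g=a&y&(abs(P[...,1])<12)&(abs(P[...,0])<40)
    print(z,'finger x',np.percentile(P[f][:,0],[2,98]).round(1) if f.sum()>8 else None,f.sum(),'yellow x',np.percentile(P[g][:,0],[2,98]).round(1) if g.sum()>8 else None,g.sum())
E
python3 ft.py
```

```text
-55 finger x [-8.8  7.5] 68 yellow x [-11.4  -9.4] 49
-47 finger x [5.4 7.5] 321 yellow x [-12.   10.2] 1218
-39 finger x [5.5 7.4] 324 yellow x [ 7.2 10. ] 176
-31 finger x [5.4 7.4] 331 yellow x [5.1 7.9] 43
-23 finger x [5.4 7.4] 316 yellow x [3.1 6.2] 37
-15 finger x [5.4 7.3] 313 yellow x [1.7 3.8] 93
-7 finger x [5.4 7.3] 221 yellow x [-0.2  1.6] 85
1 finger x [5.2 7.1] 44 yellow x [-2.4 -0.4] 81
9 finger x None 0 yellow x [-4.5 -2.9] 48
17 finger x None 0 yellow x [-6.4 -4.5] 65
```

Finger fronts are at x=+7.5 as expected, so the calibration is good. The probe has shifted about 9 mm across the pads at 14.2°. I'll dip the plunger end into the holder mouth and use that longer lever for the last 6°.

>>> step_arm([
  [0.004,-0.001,0],
  [0.008,-0.002,0.02],
  [0.008,-0.002,0.06],
  [0.008,-0.002,0.11],
  [0.008,-0.002,0.156],
  [0.008,-0.002,0.19],
  [0.008,-0.002,0.21],
  [0.008,-0.002,0.22],
  [0.008,-0.002,0.22],
  [0.008,-0.002,0.22],
], turn=[0,0,0,0,0,0,0,0,0,0], claw=[-1,-1,-1,-1,-1,-1,-1,-1,-1,-1])

```text
time_s: 20.3
position: [467.8, 286.3, 179.6]
tcp_rot: [180.0, 0.1, -177.2]
ft_force: [0.8, -0.1, -1.3]
gripper_width: 24.1
gripper_force: 30.0
```

To row units: 17 mm is 0.034, 16 mm is 0.032.

>>> step_arm([
  [0.004,0,0],
  [0.008,0,0],
  [0.012,0,0],
  [0.016,0,0],
  [0.02,0,0],
  [0.024,0,0],
  [0.028,0,0],
  [0.032,0,0],
  [0.034,0,0],
  [0.034,0,0],
], turn=[0,0,0,0,0,0,0,0,0,0], claw=[-1,-1,-1,-1,-1,-1,-1,-1,-1,-1])

```text
time_s: 21.3
position: [450.8, 285.3, 179.0]
tcp_rot: [180.0, 0.1, -177.2]
ft_force: [3.9, 0.3, -2.5]
gripper_width: 24.0
gripper_force: 30.0
```

```bash
python3 wt.py w6; python3 -c "
from h import *
o=observe(); print(o['ft_force'],o['moment'],o['gripper_width'],o['gripper_force'])
go(467-17,286,177.3,182.8)"
```

```text
yellow 1705
[[-12.2 -11.3 -51.6]
 [  5.6   0.8 -45. ]
 [  9.9  12.5  13.8]]
plane 938 n [ 0.309 -0.01  -0.951] c [  2.3   0.5 -46.6] tilt from tool x: 72.0 zrange -51.8 -43.3
plane 447 n [ 0.953 -0.005  0.304] c [  3.    0.6 -22. ] tilt from tool x: -17.7 zrange -46.0 23.2
[ 4.20933335  0.24050737 -1.96132833] [ 0.27227326 -1.25446261  0.0376751 ] 23.821054912633045 29.999384880065918
t 21.35 pos [450.8 285.3 179. ] rot [ 1.7999e+02  5.0000e-02 -1.7718e+02] -> lin [0.7 0.7 1.7] turn 0.0003
```

To row units: 6.5 mm is 0.013, 6 mm is 0.012.

>>> step_arm([
  [0.002,0,0],
  [0.004,0,0],
  [0.006,0,0],
  [0.008,0,0],
  [0.01,0,0],
  [0.012,0,0],
  [0.013,0,0],
  [0.013,0,0],
  [0.013,0,0],
  [0.013,0,0],
], turn=[0,0,0,0,0,0,0,0,0,0], claw=[-1,-1,-1,-1,-1,-1,-1,-1,-1,-1])

```text
time_s: 22.35
position: [444.1, 285.0, 178.7]
tcp_rot: [180.0, 0.0, -177.2]
ft_force: [5.0, 0.5, -3.0]
gripper_width: 23.9
gripper_force: 30.0
```

To row units: -120 mm is -0.24, -118 mm is -0.236.

>>> step_arm([
  [0,0,-0.01],
  [0,0,-0.03],
  [0,0,-0.06],
  [0,0,-0.1],
  [0,0,-0.15],
  [0,0,-0.19],
  [0,0,-0.22],
  [0,0,-0.236],
  [0,0,-0.24],
  [0,0,-0.24],
], turn=[0,0,0,0,0,0,0,0,0,0], claw=[-1,-1,-1,-1,-1,-1,-1,-1,-1,-1])

```text
time_s: 23.35
position: [444.0, 284.9, 298.3]
tcp_rot: [-180.0, -0.0, -177.2]
ft_force: [0.4, -0.3, -2.6]
gripper_width: 23.7
gripper_force: 30.0
```

```bash
python3 wt.py w7; python3 ft.py; python3 -c "
from h import *
o=observe(); print(o['ft_force'],o['moment'],o['gripper_width'],o['gripper_force'])
go(450,286,300,182.8)"; python3 tilt2.py
```

```text
yellow 1524
[[-13.1 -11.4 -51.8]
 [  5.6   0.8 -44.6]
 [  9.6  12.6   5.8]]
plane 947 n [ 0.352  0.001 -0.936] c [  2.2   0.7 -46.1] tilt from tool x: 69.4 zrange -51.9 -42.5
plane 244 n [0.939 0.    0.343] c [  2.3   0.7 -23.3] tilt from tool x: -20.0 zrange -45.1 21.2
-55 finger x [-10.1   7.5] 63 yellow x [-11.8  -9.4] 151
-47 finger x [5.4 7.5] 327 yellow x [-12.1   9.4] 1035
-39 finger x [5.3 7.4] 328 yellow x [5.3 9.6] 184
-31 finger x [5.3 7.4] 322 yellow x [3.8 5.7] 15
-23 finger x [5.3 7.4] 312 yellow x [1.  3.4] 10
-15 finger x [5.4 7.3] 320 yellow x None 3
-7 finger x [5.4 7.3] 226 yellow x [-4.5 -2.5] 43
1 finger x [5.  7.2] 39 yellow x [-7.9 -7.5] 20
9 finger x None 0 yellow x [-8.5 -8. ] 15
17 finger x None 0 yellow x [-13.9 -12.4] 12
[-1.36332927 -0.10007833 -3.48672736] [ 0.06811195  0.00739648 -0.03114656] 23.894181565903523 29.999220371246338
t 23.45 pos [443.9 284.9 297.8] rot [-1.7997e+02 -7.0000e-02 -1.7718e+02] -> lin [-6.2  0.8 -2.2] turn 0.0003
[443.9 284.9 297.8]
side tilt 19.3 u at w=19 8.1, at w=-60 35.7 end [[46.2, -85.8, 3.0], [45.8, -89.4, 3.0]]
scene tilt 18.3 u at w=19 9.7, at w=-60 35.8 end [[46.3, -91.0, 3.0], [47.9, -93.5, 2.0]]
```

The tilt is now 20.2°, and the rim contact agrees with the tip position worked out from the wrist view (53 ahead of and 93 below the TCP). Go to look at the spot again from a clear angle.

To row units: -340 mm is -0.68, -209 mm is -0.418.

>>> step_arm([
  [-0.02,-0.034,-0.006],
  [-0.062,-0.102,-0.012],
  [-0.11,-0.18,-0.02],
  [-0.16,-0.26,-0.024],
  [-0.21,-0.34,-0.024],
  [-0.26,-0.422,-0.024],
  [-0.31,-0.504,-0.024],
  [-0.356,-0.58,-0.024],
  [-0.396,-0.644,-0.024],
  [-0.418,-0.68,-0.024],
], turn=[0,0,0,0,0,0,0,0,0,0], claw=[-1,-1,-1,-1,-1,-1,-1,-1,-1,-1])

```text
time_s: 24.55
position: [670.5, -46.9, 309.3]
tcp_rot: [-180.0, -0.1, -177.3]
ft_force: [-0.3, 1.2, -2.5]
gripper_width: 23.4
gripper_force: 30.0
```

>>> step_arm([
  [0,0,0],
  [0,0,0],
  [0,0,0],
  [0,0,0],
  [0,0,0],
  [0,0,0],
  [0,0,0],
  [0,0,0],
  [0,0,0],
  [0,0,0],
], turn=[0,0,0,0,0,0,0,0,0,0], claw=[-1,-1,-1,-1,-1,-1,-1,-1,-1,-1])

```text
time_s: 25.55
position: [669.5, -44.4, 310.7]
tcp_rot: [-180.0, -0.0, -177.2]
ft_force: [-0.4, -0.3, -2.2]
gripper_width: 23.7
gripper_force: 30.0
```

```bash
python3 spot.py w8; python3 wt.py w9; python3 tp.py wrist
```

```text
ring 135 centre [605.7 -44.1 144.9] size [17.5 18.9  8.3] mean [606.2 -44.4 145.4]
px ((259.32916259765625, 108.36624145507812), (16.65504264831543, 17.3687744140625), 94.15130615234375) ray [605.6 -44.1 145.4]
normal [-0.341 -0.019  0.94 ] 3924 tilt 19.9 yaw 3.2
spot z on plane 144.96936622411724 edges y [-65.3 -23.8]
[669.50341211 -44.37650492 310.68897623] [ 1.79999841e+02 -3.54965507e-03 -1.77184286e+02]
yellow 1514
[[-12.6 -11.4 -51.8]
 [  5.6   0.8 -44.7]
 [  9.6  12.5   5.4]]
plane 955 n [ 0.353  0.006 -0.935] c [  1.9   0.7 -46.2] tilt from tool x: 69.3 zrange -51.9 -42.6
plane 249 n [ 0.94  -0.005  0.342] c [  2.6   0.7 -23.9] tilt from tool x: -20.0 zrange -44.9 21.5
[-0.1  0.1 -2. ] [ 0.04  0.08 -0.04] 23.87208996063972
t 25.65 pos [669.5 -44.4 310.7] rot [-180.     -0.   -177.18] -> lin [ 73.9   2.6 203.1] turn 0.0020
wrist 4409 tilt rel bed -0.0, bz at 0 40.1, bx range [-72.3  -3.8  65.9] v [-16.7  16.4]
ring 122 259.3846130371094 108.23076629638672 9.646203994750977 bx,v,bz 21.32781067422292 0.8256417905456086 40.492136855988704
```

Spot confirmed at (605.8,-44.2,145.1), and the tube is still at the stop and seated. Move to a 12 mm stand-off along the probe axis.

To row units: 121 mm is 0.242, 2.7 mm is 0.0054.

>>> step_arm([
  [0.016,0,0],
  [0.052,0.001,0],
  [0.096,0.002,0.004],
  [0.144,0.003,0.016],
  [0.188,0.004,0.036],
  [0.22,0.005,0.064],
  [0.236,0.0054,0.092],
  [0.242,0.0054,0.112],
  [0.242,0.0054,0.122],
  [0.242,0.0054,0.122],
], turn=[0,0,0,0,0,0,0,0,0,0], claw=[-1,-1,-1,-1,-1,-1,-1,-1,-1,-1])

```text
time_s: 26.7
position: [548.5, -47.6, 249.2]
tcp_rot: [180.0, -0.0, -177.2]
ft_force: [-1.1, 0.0, -2.1]
gripper_width: 24.2
gripper_force: 30.0
```

>>> step_arm([
  [0,0,0],
  [0,0,0],
  [0,0,0],
  [0,0,0],
  [0,0,0],
  [0,0,0],
  [0,0,0],
  [0,0,0],
  [0,0,0],
  [0,0,0],
], turn=[0,0,0,0,0,0,0,0,0,0], claw=[-1,-1,-1,-1,-1,-1,-1,-1,-1,-1])

```text
time_s: 27.7
position: [548.5, -47.6, 249.7]
tcp_rot: [-180.0, 0.0, -177.2]
ft_force: [0.6, -0.7, -2.1]
gripper_width: 23.8
gripper_force: 30.0
```

```bash
python3 - <<'E'
from h import *
o=observe(); print(o['ft_force'],o['gripper_width'])
go(552.6,-47.4,238.5,182.8)
s=cam('side'); K=s['camera_matrix']; q=s['C'][:3,:3].T@(np.array([605.8,-44.8,145])-s['C'][:3,3]); u,v=K[0,0]*q[0]/q[2]+K[0,2],K[1,1]*q[1]/q[2]+K[1,2]; print(u,v)
a=s['image'][int(v)-45:int(v)+45,int(u)-60:int(u)+60]
s=cam('scene'); K=s['camera_matrix']; q=s['C'][:3,:3].T@(np.array([605.8,-44.8,145])-s['C'][:3,3]); u,v=K[0,0]*q[0]/q[2]+K[0,2],K[1,1]*q[1]/q[2]+K[1,2]; print(u,v)
b=s['image'][int(v)-45:int(v)+45,int(u)-60:int(u)+60]
cv2.imwrite('pics/ab.png',np.hstack([cv2.resize(i,(400,300),interpolation=2) for i in (a,b)]))
E
```

```text
[ 0.58257919 -0.66166473 -2.11465836] 23.788713424400907
t 27.70 pos [548.5 -47.6 249.7] rot [-180.      0.   -177.18] -> lin [-4.1  0.  11.2] turn 0.0003
272.087701604468 189.344109138372
228.14935964773346 178.2876565072072
```

View pics/ab.png

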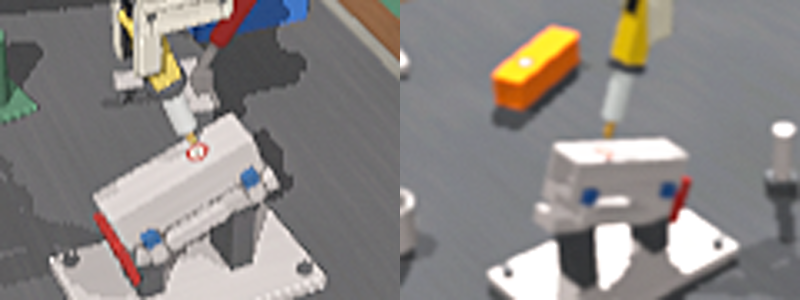

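Both views show the brass tip about 12 mm off the tube, aimed at the ring: tip (193,142) against ring (197,151) on the left, tip (607,138) against ring (605,153) on the right. Advance along the axis.

To row units: 12.2 mm is 0.0244, 11.3 mm is 0.0226.

>>> step_arm([
  [-0.0014,0,0.0038],
  [-0.0028,0,0.0076],
  [-0.004,0,0.0112],
  [-0.0054,0,0.015],
  [-0.0068,0,0.0188],
  [-0.0082,0,0.0226],
  [-0.009,0,0.0244],
  [-0.009,0,0.0244],
  [-0.009,0,0.0244],
  [-0.009,0,0.0244],
], turn=[0,0,0,0,0,0,0,0,0,0], claw=[-1,-1,-1,-1,-1,-1,-1,-1,-1,-1])

```text
time_s: 28.8
position: [553.0, -47.4, 237.7]
tcp_rot: [-180.0, 0.0, -177.2]
ft_force: [-1.8, -0.1, -1.2]
gripper_width: 23.9
gripper_force: 30.0
```

```bash
cat > fc.py <<'E'
from h import *
F=[]
for _ in range(4): F.append(observe()['ft_force']); cam('side')
o=observe(); f=np.mean(F,0)-[0,0,-2.2]; n=np.array([-.342,-.017,.94]); print('F',f.round(2),'axial %.2f'%(f@n),'std',np.std(F,0).round(2)); go(552.6,-47.4,238.5,182.8)
E
python3 fc.py
```

```text
F [-1.28 -0.61  1.91] axial 2.24 std [0.82 0.39 0.56]
t 29.00 pos [553.  -47.4 237.6] rot [ 180.      0.   -177.18] -> lin [ 0.4 -0.  -0.9] turn 0.0003
```

Contact, about 2 N. Press 6 mm further.

To row units: 5.6 mm is 0.0112, 1.8 mm is 0.0036.

>>> step_arm([
  [-0.0006,0,0.0018],
  [-0.0012,0,0.0036],
  [-0.0018,0,0.0054],
  [-0.0026,0,0.0072],
  [-0.0032,0,0.009],
  [-0.0038,0,0.0104],
  [-0.004,0,0.0112],
  [-0.004,0,0.0112],
  [-0.004,0,0.0112],
  [-0.004,0,0.0112],
], turn=[0,0,0,0,0,0,0,0,0,0], claw=[-1,-1,-1,-1,-1,-1,-1,-1,-1,-1])

```text
time_s: 30.0
position: [555.0, -47.3, 232.0]
tcp_rot: [-180.0, 0.0, -177.2]
ft_force: [-1.9, -0.6, 3.1]
gripper_width: 24.0
gripper_force: 30.0
```

```bash
python3 fc.py; python3 wt.py w10; python3 - <<'E'
from h import *
im=[]
for n in ['side','scene']:
    s=cam(n); K=s['camera_matrix']; q=s['C'][:3,:3].T@(np.array([605.8,-44.8,145])-s['C'][:3,3]); u,v=K[0,0]*q[0]/q[2]+K[0,2],K[1,1]*q[1]/q[2]+K[1,2]
    im.append(cv2.resize(s['image'][int(v)-30:int(v)+30,int(u)-40:int(u)+40],(400,300),interpolation=2))
cv2.imwrite('pics/cd.png',np.hstack(im))
E
```

```text
F [-2.   -0.    4.69] axial 5.09 std [0.42 0.5  0.52]
t 30.20 pos [555.  -47.3 231.9] rot [ 1.8000e+02  1.0000e-02 -1.7718e+02] -> lin [ 2.4  0.  -6.6] turn 0.0003
yellow 1519
[[-12.5 -11.4 -51.9]
 [  5.7   0.8 -44.7]
 [  9.7  12.6   5.3]]
plane 907 n [ 0.343 -0.005 -0.939] c [  2.1   0.4 -46.4] tilt from tool x: 70.0 zrange -52.1 -42.8
plane 283 n [ 0.351 -0.008 -0.936] c [  3.6   1.4 -44.6] tilt from tool x: 69.5 zrange -50.8 -41.3
```

View pics/cd.png

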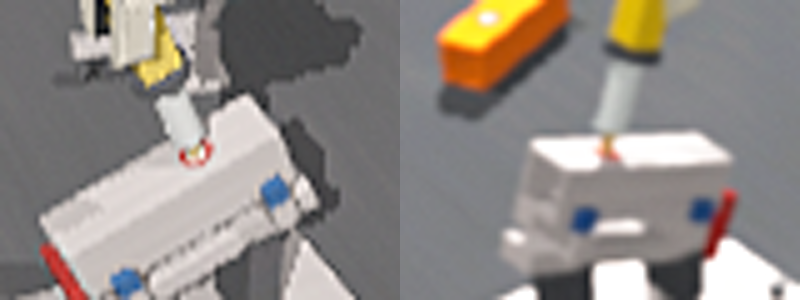

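Both views show the tip inside the red ring at (195,152) and (607,152). Axial force is about 5.1 N, the tilt is 20.2°, and the tube is still seated. Handing in.

```bash
python3 -c "
from h import *
print(finish_job())"
```

```text
the job is handed in; nothing more can be done
None
```

The job is handed in, with no verdict returned: the tube sits on both saddles with its lower end at the red stop, and the probe is held on the marked spot, square to the face within about 0.5°, pressing at about 5 N (about 6 mm in), at 30 s of the 53 s allowed.

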